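Load a relay into the bench tester and click its guard shut

ROBOT

A 6-joint arm with a two-finger parallel gripper is mounted at the origin on the work surface. World frame = base frame: x ahead of the robot, y to its left, z up, the work surface at z = 0. Lengths are in m, angles in rad, forces in N, time in s.
With the tool pointing down it reaches from about 0.3 to 0.875 m from the base axis. Payload 6.4 kg.
Tool frame: the origin (TCP) lies at the very end of the fingers, on their centre line; the grasp point (between the pads) lies 19 mm behind it; z points along the fingers, y is the line along which they close (so a half turn about z gives the same grasp; the last joint's range is limited). The gripper opens to 85 mm and grips with 20 to 120 N. Pads are 22 mm wide; open, the fingers measure 114 mm over their backs; the gripper's body (76 mm by 85 mm) begins 54 mm behind the grasp point. The pads swing forward as they close: fully open they stand 13 mm farther back than shut.
Start: joints at [-1.515, 0.181, 1.607, -0, 1.354, -0.206], TCP at [0.149, -0.555, 0.231] pointing down, gripper open.
Joint ranges: [-2.99, 2.99], [-0.89, 2.07], [0.3, 2.58], [-1.14, 4.28], [0, 2.63], [-3.12, 3.12]. Speed limits (rad/s): [2.57, 2.57, 3.01, 3.14, 3.14, 3.14].

INTERFACE

Orientations are given as a unit quaternion [w, x, y, z].
In Python, from bench import telemetry, camera, ctrl, spotter gives the robot as it stands.
- The arm moves only by the tool send_rows, never from a script. Its argument "series" is a list of rows, each a list of 3 entries, a list of its own where there are three numbers: the turn, a rotation vector about the world's x, y, z in degrees, then the shift along the world's x, y, z in mm, then the closure, from -1 (fully open) to 1 (shut), so that 0 is half open. In form: [[[rx, ry, rz], [dx, dy, dz], gripper], ...]. A call has 1 to 10 rows; each row is the pose to reach, as a shift and turn from the pose commanded when the call began; what a row does not reach only later rows make up. A row lasts 1/8 s, in which the tool goes at most 62.5 mm and 10.7 degrees, less where a joint would pass 70% of its speed; a pose out of reach is approached as far as the arm can. A call with a gripper value outside its range is refused whole. The fingers move at their own pace and stop on an object; the grip force is fixed at half the most. Time passes only in rows, so rows that repeat a pose let the fingers close. It gives the time, the measured TCP pose, the force, the opening and the grip force at its end, in the units of the state.
- telemetry.get_obs(): the state, without advancing time (a new reading comes with each control period).
- camera(name): name is "scene" or "side" or "wrist"; returns a dict with "pixels" (384x512x3 uint8, red, green, blue), "camera_matrix" (3x3 intrinsics, pixels), "dist_coeffs" ([k1, k2, p1, p2, k3] as OpenCV has them; the pictures are not rectified), "xyz" and "orientation" of the camera in the world. Camera axes: x right, y up, looking along -z (the intrinsics and any distortion apply to the point x, -y, -z); pixel columns grow to the right and rows downward; lengths in m; the calibration is good to about 2 mm. A picture is of the moment at which its call begins. There is no depth.
- ctrl.hand_in(): hands the job in; it is judged then, once.
Trained networks look in the newest picture that a camera, given by its name, has taken for a name from the list of things; names that differ only in an ending like _2 or _b are one class to them, and where a whole thing is asked for, a point or a joint stands for the part that bears it (a point fixed in the world has none). Each returns a list of dicts, best first, with "conf" (0 to 1); they miss things now and then, are a little off and sometimes report something else, mostly with a low value. They report only what shows in the picture. A call takes as long as a camera call. They do not tell look-alikes from the thing itself.
- spotter.boxes_of(thing, camera): "xyz" ([x, y, z] in m, in world coordinates, good to about 4 mm: the middle of the surface that is visible of it).
- spotter.landmark_of(thing, camera): "xyz" ([x, y, z] in m, in world coordinates, good to about 4 mm: a listed point, or the origin of a listed thing).
The state is a dict: "time_s": time; "q": joint angles; "dq": joint speeds; "joint_efforts": joint torques, N m; "eef_pos": TCP position; "eef_rot": TCP orientation; "wrist_force": force on the tool from outside, world axes, zero at the start; "torque": the same for the moment, N m; "opening": opening from 0.0 (shut) to 1.0 (fully open); "grasp_force": force on a finger pad.
Only numpy, scipy, OpenCV 4.12 (cv2) and the standard library are available. Lean on these libraries where they do the work, as an engineer would, in place of code of your own. Each camera call takes 0.05 s, during which the arm holds its last target. There are 200 camera calls.

TASK

Set the loose relay down flat in the nest of the bench tester, then slide the tester's clear guard over it until the spring latch clicks and holds the guard shut by itself. Feel your way home: do not ram the guard into its end stop, and leave the meter, the screwdriver and the jar where they are.

Things in the scene. Friction and masses are not known exactly. Their poses are not given: they have to be found in the camera images.
- relay: Plug-in relay, a cream plastic block with two rows of brass screws on top, 45 (its x) x 70 (its y) x 45 (z) mm, brass screws to 48.5 mm, 0.25 kg, loose on the bench near the tester at the start, upright. Origin: centre of its underside; z up. Take it from above across its 45 mm width.
- tester: Relay tester: dark grey fixed deck, top 20 mm above the bench. Origin on the bench under the guard's centreline; in its frame the deck spans x -90 to +112, y -255 to +125 mm. The guard slides along its y: nest in the -y half, open guard in the +y half, latch on the +x side near the -y end. Place and yaw vary.
- nest (a point): Centre of the nest's floor, 20 mm above the bench, axes as the tester's. Black rim 12 mm high, 6 mm thick, 53 (x) x 78 (y) mm inside: 4 mm play each side round the relay, whose 70 mm side goes along y (either way round). The guard's underside is 75 mm above the bench: it clears a seated relay, and a relay standing on the rim blocks it.
- guard (a joint): Guard position along the tester's y in m: 0.13 fully open, smaller = further shut. Clear hood, 132 (x) x 140 (y) mm, roof top 81 mm above the bench, spanning tester y -150 to -10 mm at 0. A spring pulls it open (about 3 N, plus 1 N friction): let go unlatched, it runs back to 0.13. The latched value lies anywhere from -0.021 to 0.021, differs each time and is not measured.
- guard_handle (a point): Centre of the guard's handle: upright black plastic plate on the roof, 60 (x) x 10 (y) x 35 (z) mm, 81 to 116 mm above the bench; moves with the guard (tester frame x 0, y -45 mm + guard position). Axes as the tester's. Push its +y face towards -y to shut the guard, or pinch it from above across its 10 mm.
- endblock: Steel plate on the deck, 44 x 114 x 4 mm, carrying the adjustable catch (grey housing, spring pin with black button). Origin on the deck at the middle of the catch's range, not where it is set. The push rises to about 11 N over the last 22 mm, then drops (click); 2 mm on, a rubber buffer (10 N/mm) stops the guard. Pin and buffer must not bear over 20 N.
- meter: Orange multimeter lying on its back, 150 x 78 x 38 mm, bystander. Origin: centre of its underside.
- screwdriver: Screwdriver with black handle, about 190 mm long, lying along its x, bystander.
- jar: Glass jar with steel cap, 60 mm diameter, 75 mm high, bystander. Origin: centre of its underside.
Not all that is in view belongs to the job. What is shaped like the relay but pink or turquoise is not meant.

How it is judged:
On the way, in this order (a step that is already met when the one before it is completed fails the run):
1. the relay lies flat in the nest, let go, with the guard still open (horizontal distance between relay and nest below 0.01 m and z of relay in the frame of nest below 0.005 m and angle between relay's own z axis and vertical below 0.1 rad and angle between the y axis of relay and the y axis of nest, either way round below 0.2 rad and contact force between the fingers and relay below 0.1 N and value of joint guard above 0.06 m), for 0.2 s.
2. the guard is shut over it (horizontal distance between relay and nest below 0.01 m and z of relay in the frame of nest below 0.005 m and angle between relay's own z axis and vertical below 0.1 rad and angle between the y axis of relay and the y axis of nest, either way round below 0.2 rad and value of joint guard below 0.028 m), for 0.2 s.
At the end, for the whole second after the job is handed in: the relay rests flat in the nest (centre within 10 mm, under 5 mm high, tilted under 0.1 rad, long side along the nest within 0.2 rad) and the guard, let go, is held shut by its latch (guard position under 0.028 m) (all of step 2 and linear speed of relay below 0.02 m/s); the robot touches nothing.
It fails at once if the guard's latch and end buffer are loaded with more than 20 N (rammed) (contact force between endblock and anything else above 20 N).
It fails at once if the meter is moved more than 25 mm (distance of meter from where it was at the start of the episode above 0.025 m).
It fails at once if the screwdriver is moved more than 25 mm (distance of screwdriver from where it was at the start of the episode above 0.025 m).
It fails at once if the jar is moved more than 25 mm or knocked over (distance of jar from where it was at the start of the episode above 0.025 m or angle between jar's own z axis and vertical above 0.5 rad).
It also fails if it takes over 58 s, if anything falls off the work surface, if the arm or the gripper's body presses on something with over 40 N, if the wrist force passes 120 N, or if a joint passes its speed limit or range.

## Working session

There is one attempt and no reset: what is moved stays moved. The work goes in short steps, Python scripts to look and compute and a tool call to move; the robot and the scene stay as the last step left them, time stands still between calls to the robot, and variables do not carry over. Pictures are saved under pics/ and viewed, at most 10 in all, crops included, and the job is handed in when it is done.

Besides the shell and the picture viewer there is one more tool, called after ">>>" by a JSON object that holds its "method" and its "body". send_rows: Moves the arm, as the interface text tells. Its arguments: {"type":"object","properties":{"series":{"type":"array","items":{"type":"array"}}},"required":["series"]}

```bash
mkdir -p pics
cat > h.py <<'E'
import numpy as np, cv2
from scipy.spatial.transform import Rotation as R
from bench import telemetry, camera, ctrl, spotter
def rot(q): return R.from_quat([q[1],q[2],q[3],q[0]])
def proj(c,P):
    p=rot(c["orientation"]).inv().apply(np.atleast_2d(P)-np.array(c["xyz"]))*[1,-1,-1]
    return cv2.projectPoints(p.reshape(-1,1,3),np.zeros(3),np.zeros(3),np.array(c["camera_matrix"]),np.array(c["dist_coeffs"]))[0][:,0]
def ray(c,px):
    u=cv2.undistortPoints(np.array(px,float).reshape(-1,1,2),np.array(c["camera_matrix"]),np.array(c["dist_coeffs"]))[:,0]
    d=np.c_[u[:,0],-u[:,1],-np.ones(len(u))]
    return np.array(c["xyz"]),rot(c["orientation"]).apply(d)
def onz(c,px,z):
    o,d=ray(c,px); return o+d*((z-o[2])/d[:,2])[:,None]
def tri(obs):
    A=np.zeros((3,3));b=np.zeros(3)
    for c,px in obs:
        o,d=ray(c,[px]);d=d[0]/np.linalg.norm(d[0]);M=np.eye(3)-np.outer(d,d);A+=M;b+=M@o
    return np.linalg.solve(A,b)
def save(c,n): cv2.imwrite("pics/"+n,cv2.cvtColor(c["pixels"],cv2.COLOR_RGB2BGR))
E
python3 - <<'E'
from h import *
import pickle
ims=[]
C={}
for n in ["scene","side","wrist"]:
    c=camera(n);C[n]=c;ims.append(c["pixels"])
    for t in ["relay","tester","nest","guard_handle","endblock","meter","screwdriver","jar"]:
        print(n,t,[(np.round(d["xyz"],3).tolist(),round(d["conf"],2)) for d in spotter.landmark_of(t,n)][:3], "B",[(np.round(d["xyz"],3).tolist(),round(d["conf"],2)) for d in spotter.boxes_of(t,n)][:3] if t in("relay",) else "")
pickle.dump(C,open("c0.pkl","wb"))
for n in C: save(C[n],n+"0.png"); print(n,C[n]["xyz"])
m=np.hstack([C["scene"]["pixels"],C["side"]["pixels"]]);
o=telemetry.get_obs();print(o)
E
```

```text
scene relay [([0.358, -0.302, 0.001], 0.94), ([0.598, -0.248, -0.0], 0.86), ([0.484, -0.295, 0.002], 0.81)] B [([0.525, -0.401, 0.034], 0.89), ([0.613, -0.235, 0.038], 0.85), ([0.497, -0.29, 0.04], 0.68)]
scene tester [([0.542, 0.104, 0.002], 0.57)] B 
scene nest [([0.637, -0.068, 0.022], 0.66), ([0.545, 0.022, 0.023], 0.61)] B 
scene guard_handle [([0.546, 0.19, 0.095], 0.58), ([0.544, 0.106, 0.004], 0.39)] B 
scene endblock [([0.487, -0.297, 0.004], 0.43)] B 
scene meter [([0.446, 0.423, -0.003], 0.64)] B 
scene screwdriver [] B 
scene jar [([0.691, 0.37, 0.002], 0.82)] B 
side relay [([0.482, -0.296, 0.002], 0.79), ([0.592, -0.244, 0.002], 0.78), ([0.511, -0.404, 0.005], 0.72)] B [([0.593, -0.227, 0.04], 0.78), ([0.362, -0.269, 0.042], 0.71), ([0.483, -0.271, 0.043], 0.52)]
side tester [([0.544, 0.106, 0.002], 0.88)] B 
side nest [([0.547, 0.021, 0.021], 0.73)] B 
side guard_handle [] B 
side endblock [([0.642, -0.07, 0.018], 0.64)] B 
side meter [([0.447, 0.416, 0.0], 0.63)] B 
side screwdriver [([0.689, -0.357, -0.004], 0.71)] B 
side jar [([0.69, 0.367, -0.003], 0.72)] B 
wrist
[... 296 characters left out ...]
'q': array([-1.51530974e+00,  1.80793432e-01,  1.60701543e+00,  4.62654642e-08,
        1.35376651e+00, -2.06339664e-01]), 'dq': array([-7.20495498e-05,  1.64749234e-03,  4.54311619e-04, -2.09531289e-04,
       -1.78201153e-04,  5.64962599e-04]), 'joint_efforts': array([-6.67359927e-04, -4.44836390e+01, -3.51675439e+01, -3.64703319e-04,
        7.27835468e-04,  6.38845776e-06]), 'eef_pos': array([ 0.14883174, -0.55542232,  0.23128469]), 'eef_rot': array([ 8.61782845e-06,  9.91443109e-01,  1.30539502e-01, -6.28593955e-07]), 'wrist_force': array([-0.00507198, -0.22191768,  0.38256907]), 'torque': array([-0.03246625, -0.01741532, -0.00172743]), 'grasp_force': 0.0, 'opening': 0.9993162131579972}
```

View pics/scene0.png

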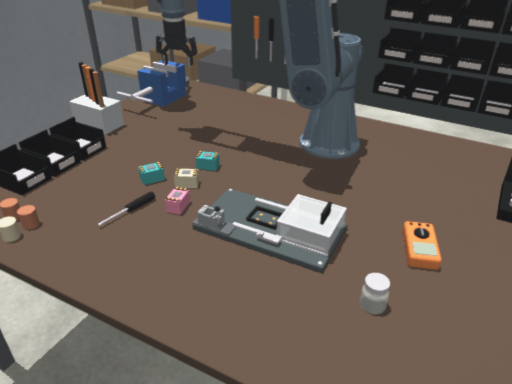

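View pics/side0.png

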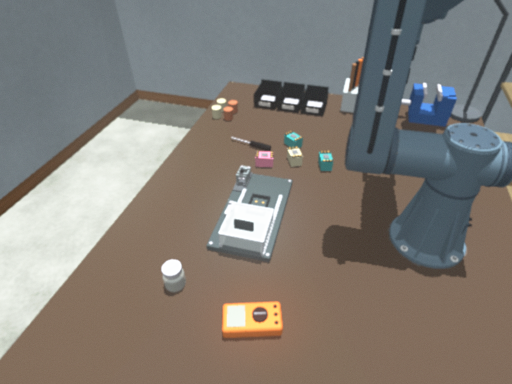

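The cream relay shows at scene (186,178) and side (295,157). The pink look-alike is at scene (178,201) and the two turquoise ones are at (207,160) and (151,173). The tester shows an empty nest at (266,217) and an open guard at (312,222). The cream one matches the detection at about (0.484, -0.295), so I'll move the wrist camera over it.

>>> {"method": "send_rows", "body": {"series": [[[0,0,0],[45,43,12],-1],[[0,0,0],[90,85,23],-1],[[0,0,0],[135,128,35],-1],[[0,0,0],[180,170,47],-1],[[0,0,0],[225,213,58],-1],[[0,0,0],[270,255,70],-1],[[0,0,0],[270,255,70],-1],[[0,0,0],[270,255,70],-1]]}}

```text
time_s: 2.5
eef_pos: [0.4188, -0.3004, 0.3012]
eef_rot: [0.0, 0.991, 0.131, -0.0]
wrist_force: [-0.4, -0.2, -0.9]
opening: 1.002
grasp_force: 0.0
```

Run:
```python
from h import *
import pickle
C=pickle.load(open("c0.pkl","rb"))
for n in ["scene","side"]: print(n,proj(C[n],[[.484,-.295,.045]]).round())
c=camera("wrist");save(c,"w1.png");pickle.dump(c,open("w1.pkl","wb"))
for t in ["relay","nest"]: print(t,[(np.round(d["xyz"],3).tolist(),round(d["conf"],2)) for d in spotter.landmark_of(t,"wrist")])
o=telemetry.get_obs();print(o["time_s"],o["eef_pos"],o["eef_rot"],c["xyz"],c["orientation"])
print(c["camera_matrix"],proj(c,[[.484,-.295,.045]]))
```

```text
scene [[186. 172.]]
side [[295. 152.]]
relay [([0.511, -0.41, -0.003], 0.93), ([0.483, -0.299, -0.003], 0.78), ([0.596, -0.248, -0.002], 0.73), ([0.362, -0.298, -0.003], 0.65)]
nest [([0.55, 0.017, 0.02], 0.8)]
2.65 [ 0.41776634 -0.30142945  0.30077855] [-2.58428659e-04  9.91583295e-01  1.29469531e-01 -3.76656556e-04] [ 0.49251271 -0.28070442  0.44304714] [ 0.78463243 -0.11854309  0.0914567  -0.60161047]
[[266.98101037   0.         257.27362577]
 [  0.         266.98101037 189.2173589 ]
 [  0.           0.           1.        ]] [[265.59430205 115.10126696]]
```

View pics/w1.png

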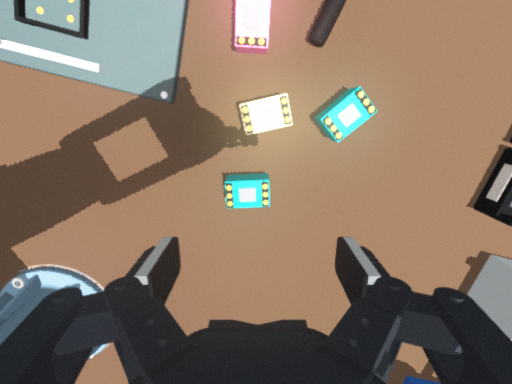

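The wrist view shows the cream relay at about (266,114), with its long side running nearly across the picture. The turquoise ones are at (247,191) and (347,114), and part of the nest is at (52,12). Next I'll get the relay's position and yaw from its colour.

```bash
cat >> h.py <<'E'
def cream(c,guess,w=45):
    """quad of the pale top (brightness, low sat) around guess px"""
    hsv=cv2.cvtColor(c["pixels"],cv2.COLOR_RGB2HSV)
    m=((hsv[...,1]<150)&(hsv[...,2]>125)).astype(np.uint8)
    k=np.zeros_like(m);x,y=map(int,guess);k[max(0,y-w):y+w,max(0,x-w):x+w]=1
    m=cv2.morphologyEx(m*k,cv2.MORPH_CLOSE,np.ones((9,9)))
    cs=cv2.findContours(m,cv2.RETR_EXTERNAL,cv2.CHAIN_APPROX_NONE)[0]
    ct=max(cs,key=cv2.contourArea); return cv2.convexHull(ct)[:,0]
E
python3 - <<'E'
from h import *
import pickle
c=pickle.load(open("w1.pkl","rb"))
h=cream(c,(266,114))
P=onz(c,h,0.045)[:,:2]*1000
r=cv2.minAreaRect(P.astype(np.float32));print(r)
print(proj(c,np.c_[cv2.boxPoints(r)/1000,[.045]*4]).round())
C=pickle.load(open("c0.pkl","rb"))
for n,g in(("scene",(186,178)),("side",(295,157))):
    h=cream(C[n],g,14); print(n,h.mean(0),cv2.boundingRect(h))
E
```

```text
((483.34564208984375, -295.60418701171875), (122.89627075195312, 134.0032501220703), 15.040311813354492)
[[221. 158.]
 [310. 158.]
 [315.  69.]
 [217.  69.]]
scene [185.22222222 178.66666667] (172, 168, 27, 24)
side [294.5 156.5] (281, 143, 28, 28)
```

```bash
sed -i 's/(hsv\[...,1\]<150)&(hsv\[...,2\]>125)/(hsv[...,1]<S)\&(hsv[...,2]>V)/; s/def cream(c,guess,w=45)/def cream(c,guess,w=45,S=100,V=150)/; s/np.ones((9,9))/np.ones((5,5))/' h.py
python3 - <<'E'
from h import *
import pickle
c=pickle.load(open("w1.pkl","rb"))
hsv=cv2.cvtColor(c["pixels"],cv2.COLOR_RGB2HSV)
print(hsv[114,232:300:4].tolist()); print(hsv[84:146:4,266].tolist())
for S,V in((100,150),(80,180),(120,170)):
    h=cream(c,(266,114),40,S,V)
    r=cv2.minAreaRect((onz(c,h,0.045)[:,:2]*1000).astype(np.float32));print(S,V,r,cv2.boundingRect(h))
E
```

```text
[[17, 91, 191], [15, 90, 188], [19, 81, 144], [25, 35, 140], [22, 41, 167], [0, 0, 255], [0, 0, 255], [0, 0, 254], [0, 0, 254], [0, 0, 254], [0, 0, 254], [0, 0, 255], [0, 0, 255], [26, 42, 172], [27, 32, 174], [18, 82, 197], [18, 85, 195]]
[[16, 91, 191], [16, 91, 193], [15, 89, 195], [20, 78, 151], [0, 0, 255], [0, 0, 255], [0, 0, 254], [0, 0, 254], [0, 0, 254], [0, 0, 254], [0, 0, 255], [0, 0, 255], [17, 86, 195], [17, 87, 199], [17, 88, 195], [15, 85, 195]]
100 150 ((483.9442443847656, -295.3779602050781), (109.04072570800781, 118.28553771972656), 15.038774490356445) (226, 74, 80, 80)
80 180 ((485.3193359375, -295.2983093261719), (47.42987060546875, 71.57921600341797), 27.67945671081543) (239, 93, 55, 42)
120 170 ((483.9442443847656, -295.3779602050781), (109.04072570800781, 118.28553771972656), 15.038774490356445) (226, 74, 80, 80)
```

The relay's top measures 47x72 mm, which fits its size. Its centre is (485.3, -295.3) and its x axis is at 27.7°. I'll move above it and turn by +102.7°.

>>> {"method": "send_rows", "body": {"series": [[[0,0,10.3],[7,1,-10],-1],[[0,0,20.6],[14,2,-25],-1],[[0,0,30.9],[21,3,-40],-1],[[0,0,41.2],[28,4,-60],-1],[[0,0,51.5],[35,4,-80],-1],[[0,0,61.8],[42,5,-100],-1],[[0,0,72.1],[49,5,-120],-1],[[0,0,82.4],[56,5,-140],-1],[[0,0,92.5],[63,5,-150],-1],[[0,0,102.7],[66.5,5,-150],-1]]}}

```text
time_s: 3.9
eef_pos: [0.4838, -0.2963, 0.1495]
eef_rot: [-0.002, 0.516, 0.857, 0.0]
wrist_force: [-0.8, 0.6, 0.2]
opening: 1.0
grasp_force: 0.0
```

>>> {"method": "send_rows", "body": {"series": [[[0,0,0],[0,0,0],-1]]}}

```text
time_s: 4.03
eef_pos: [0.4844, -0.2965, 0.1508]
eef_rot: [-0.0, 0.519, 0.855, 0.0]
wrist_force: [0.3, 0.7, 0.5]
opening: 0.999
grasp_force: 0.0
```

Run:
```python
from h import *
import pickle
c=camera("wrist");save(c,"w2.png");pickle.dump(c,open("w2.pkl","wb"))
o=telemetry.get_obs();print(o["time_s"],o["eef_pos"],o["eef_rot"],o["wrist_force"])
c1=pickle.load(open("w1.pkl","rb"))
g=proj(c,[[.4853,-.2953,.045]])[0];print(g)
for V in(180,210):
    h=cream(c,g,85,80,V); print(cv2.boundingRect(h))
    r=cv2.minAreaRect((onz(c,h,0.045)[:,:2]*1000).astype(np.float32));print(r)
    h1=cream(c1,(266,114),40,80,180)
    ctr=lambda h:(lambda m:(m["m10"]/m["m00"],m["m01"]/m["m00"]))(cv2.moments(h))
    print("tri",tri([(c,ctr(h)),(c1,ctr(h1))]))
```

```text
4.075 [ 0.4845287  -0.29642183  0.15098551] [-2.73046859e-04  5.19655920e-01  8.54375591e-01 -1.12445434e-05] [-0.01813796  0.11560446 -0.29809472]
[257.93795501 187.35534077]
(234, 151, 48, 70)
((484.7965393066406, -295.00848388671875), (46.156715393066406, 69.60407257080078), 27.448949813842773)
tri [ 0.48565892 -0.29612983  0.03470879]
(234, 152, 48, 69)
((485.1499328613281, -295.35040283203125), (45.84465408325195, 68.67155456542969), 27.449169158935547)
tri [ 0.48567908 -0.29606832  0.03652081]
```

View pics/w2.png

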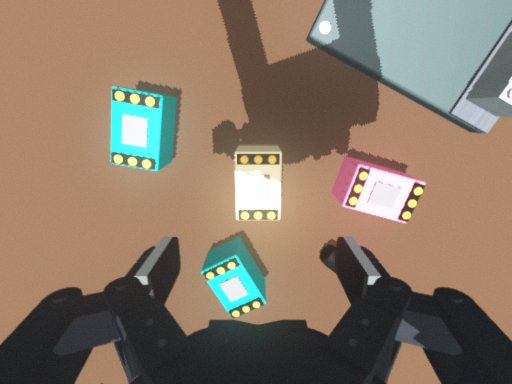

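The relay stands square between the fingers at (258,185). It measures 46x70 mm at z = 45 mm, with its angle at 27.4°, so I'll descend and grasp it.

>>> {"method": "send_rows", "body": {"series": [[[0,0,0],[0,0,-40],-1],[[0,0,0],[0,0,-80],-1],[[0,0,0],[0,0,-115],-1],[[0,0,0],[0,0,-133],-1],[[0,0,0],[0,0,-133],0.2],[[0,0,0],[0,0,-133],0.7],[[0,0,0],[0,0,-133],0.7],[[0,0,0],[0,0,-133],0.7],[[0,0,0],[0,0,-133],0.7]]}}

```text
time_s: 5.2
eef_pos: [0.4865, -0.2967, 0.0203]
eef_rot: [0.002, 0.517, 0.856, -0.0]
wrist_force: [0.3, 0.4, 6.4]
opening: 0.511
grasp_force: 63.8
```

>>> {"method": "send_rows", "body": {"series": [[[0,0,0],[0,0,30],0.7],[[0,0,0],[0,0,80],0.7],[[0,0,-5],[5,20,130],0.7],[[0,0,-10],[18,60,165],0.7],[[0,0,-16],[32,105,190],0.7],[[0,0,-22],[47,155,200],0.7],[[0,0,-27.4],[61,205,200],0.7],[[0,0,-27.4],[61,205,200],0.7],[[0,0,-27.4],[61,205,200],0.7]]}}

```text
time_s: 6.32
eef_pos: [0.546, -0.0903, 0.2181]
eef_rot: [-0.0, 0.705, 0.709, -0.0]
wrist_force: [-0.7, -1.7, -2.0]
opening: 0.514
grasp_force: 62.8
```

Run:
```python
from h import *
import pickle
c=camera("wrist");save(c,"w3.png");pickle.dump(c,open("w3.pkl","wb"))
o=telemetry.get_obs();print(o["time_s"],o["eef_pos"],o["eef_rot"],o["wrist_force"],o["opening"],o["grasp_force"])
for t in ["nest","guard_handle","tester","endblock"]: print(t,[(np.round(d["xyz"],3).tolist(),round(d["conf"],2)) for d in spotter.landmark_of(t,"wrist")])
print(proj(c,[[.547,.021,.02]]))
```

```text
6.375 [ 0.54596809 -0.09093691  0.21811661] [-9.39866072e-05  7.05176732e-01  7.09031517e-01 -2.75095928e-04] [-0.34334721  0.03762442 -2.35600546] 0.5124715463612964 62.81083703041077
nest [([0.553, 0.022, 0.021], 0.64)]
guard_handle []
tester []
endblock [([0.64, -0.067, 0.021], 0.79)]
[[258.16217461  74.84979428]]
```

View pics/w3.png

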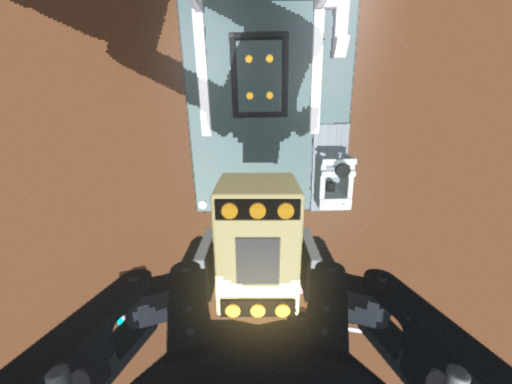

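The relay hangs square in the gripper at (258,240). The nest's rim spans about (230..288, 32..118), and the latch is at (337,185). I'll fit the rim.

```bash
cat >> h.py <<'E'
def rim(c,box,V):
    g=c["pixels"].max(2); m=np.zeros_like(g); x0,y0,x1,y1=box
    m[y0:y1,x0:x1]=(g[y0:y1,x0:x1]<V)
    cs=cv2.findContours(m,cv2.RETR_EXTERNAL,cv2.CHAIN_APPROX_NONE)[0]
    h=max(cs,key=cv2.contourArea)
    P=(onz(c,h[:,0],.032)[:,:2]*1000).astype(np.float32)
    return cv2.minAreaRect(P),cv2.boundingRect(h)
E
python3 - <<'E'
from h import *
import pickle
c=pickle.load(open("w3.pkl","rb"))
print(c["pixels"].max(2)[75,215:305:3],c["pixels"].max(2)[22:130:3,245])
for V in(30,40,50,60): print(V,rim(c,(215,20,305,130),V))
# in-hand relay top: cream mask orientation
h=np.array(c["pixels"]);print(proj(c,[[.546,-.0905,.218-.018+.0]]))
E
```

```text
[199 203 200 199 127  98  77  70 105 105 106 106 103 101 102 103 102 101
 104 103 106 101  96  74  81 116 114 120 121 120] [108 104 109 101  70  65  84 107 106 111 106 109 200 146 108 106 104 105
 104 106 104 104 101 104 112 104 102 104  99 101  78  62  99 103 106 105]Traceback (most recent call last):
  File "<stdin>", line 5, in <module>
  File "h.py", line 32, in rim
    h=max(cs,key=cv2.contourArea)
ValueError: max() iterable argument is empty
```

Run:
```python
from h import *
import pickle
c=pickle.load(open("w3.pkl","rb"))
for V in(75,80,85,90,94): print(V,rim(c,(218,20,302,130),V))
# gold studs: symmetric round the nest centre?
hsv=cv2.cvtColor(c["pixels"],cv2.COLOR_RGB2HSV)
m=((hsv[...,1]>110)&(hsv[...,2]>140)).astype(np.uint8);k=np.zeros_like(m);k[40:112,236:284]=1
n,l,s,ct=cv2.connectedComponentsWithStats(m*k)
print([(s[i,4],ct[i].round(1).tolist()) for i in range(1,n)])
q=[ct[i] for i in range(1,n) if s[i,4]>15]; W=onz(c,q,.021)*1000;print(W.round(1),W.mean(0))
```

```text
75 (((547.5632934570312, 18.349573135375977), (63.14030838012695, 89.54545593261719), 1.4762150049209595), (232, 31, 56, 87))
80 (((547.6392211914062, 18.461849212646484), (63.528839111328125, 89.88379669189453), 1.1127660274505615), (231, 31, 57, 87))
85 (((548.2551879882812, 18.48004913330078), (64.74323272705078, 90.18270874023438), 1.0262119770050049), (231, 31, 58, 87))
90 (((548.02197265625, 18.278146743774414), (64.82483673095703, 90.89752197265625), 1.3213682174682617), (231, 31, 58, 88))
94 (((547.9608154296875, 18.248023986816406), (65.14485931396484, 90.94624328613281), 1.2180572748184204), (231, 31, 58, 88))
[(np.int32(45), [248.3, 58.6]), (np.int32(47), [269.1, 58.1]), (np.int32(39), [249.3, 95.2]), (np.int32(37), [269.3, 94.9])]
[[535.5  38.1  21. ]
 [559.5  38.7  21. ]
 [536.6  -1.6  21. ]
 [560.5  -1.1  21. ]] [548.00372592  18.53134862  21.        ]
```

Run:
```python
from h import *
import pickle
c=pickle.load(open("w3.pkl","rb"))
hsv=cv2.cvtColor(c["pixels"],cv2.COLOR_RGB2HSV)
print([(r,hsv[r,221].tolist()) for r in range(168,204,3)]);print([(r,hsv[r,272].tolist()) for r in range(290,330,3)])
for r in(173,196,197,198,312,314,316): print(r,(onz(c,[[257,r]],.2428)*1000).round(1),(onz(c,[[257,r]],.1978)*1000).round(1))
# screws
m=((hsv[...,1]>130)&(hsv[...,2]>150)).astype(np.uint8);k=np.zeros_like(m);k[195:325,210:306]=1
n,l,s,ct=cv2.connectedComponentsWithStats(m*k)
q=[ct[i] for i in range(1,n) if s[i,4]>60];print((onz(c,q,.246)*1000).round(1))
```

```text
[(168, [91, 27, 207]), (171, [93, 28, 206]), (174, [76, 20, 192]), (177, [25, 49, 160]), (180, [26, 56, 163]), (183, [24, 62, 165]), (186, [26, 58, 166]), (189, [24, 60, 166]), (192, [24, 59, 165]), (195, [25, 61, 220]), (198, [25, 64, 204]), (201, [34, 31, 57])]
[(290, [0, 0, 255]), (293, [0, 0, 255]), (296, [30, 1, 255]), (299, [21, 90, 133]), (302, [21, 75, 130]), (305, [22, 76, 127]), (308, [21, 68, 128]), (311, [21, 78, 128]), (314, [21, 73, 123]), (317, [16, 93, 190]), (320, [16, 98, 189]), (323, [21, 92, 105]), (326, [21, 88, 96]), (329, [20, 99, 93])]
173 [[546.3 -43.2 242.8]] [[546.3 -54.2 197.8]]
196 [[546.4 -54.2 242.8]] [[546.4 -69.3 197.8]]
197 [[546.4 -54.7 242.8]] [[546.4 -70.  197.8]]
198 [[546.4 -55.1 242.8]] [[546.4 -70.7 197.8]]
312 [[ 546.7 -119.6  242.8]] [[ 546.9 -159.9  197.8]]
314 [[ 546.7 -120.9  242.8]] [[ 546.9 -161.7  197.8]]
316 [[ 546.8 -122.2  242.8]] [[ 546.9 -163.5  197.8]]
[[533.5 -60.3 246. ]
 [546.5 -60.2 246. ]
 [559.4 -60.1 246. ]]
```

Run:
```python
import cv2
i=cv2.imread("pics/w3.png")[160:330,190:330];cv2.imwrite("pics/w3c.png",cv2.resize(i,None,fx=3.5,fy=3.5))
```

```text
(no output)
```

View pics/w3c.png

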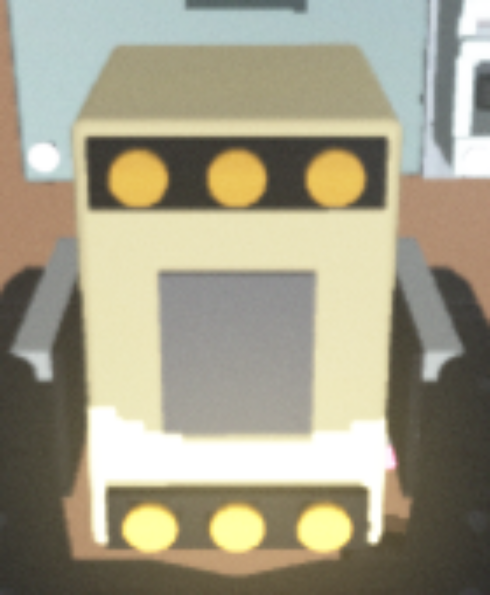

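>>> {"method": "send_rows", "body": {"series": [[[0,0,0.5],[1,15,-30],0.7],[[0,0,1],[1.5,30,-65],0.7],[[0,0,1],[1.5,30,-65],0.7],[[0,0,1],[1.5,30,-65],0.7]]}}

```text
time_s: 7.08
eef_pos: [0.5486, -0.0614, 0.1545]
eef_rot: [0.001, 0.699, 0.715, 0.0]
wrist_force: [0.0, -0.3, -2.3]
opening: 0.509
grasp_force: 62.6
```

Run:
```python
from h import *
import pickle
c1=pickle.load(open("w3.pkl","rb"))
c=camera("wrist");save(c,"w4.png");pickle.dump(c,open("w4.pkl","wb"))
o=telemetry.get_obs();print(o["time_s"],o["eef_pos"],o["eef_rot"],o["opening"])
p=proj(c,[[.5155,.0634,.032],[.5805,.0634,.032],[.5155,-.0266,.032],[.5805,-.0266,.032]]).round().astype(int);print(p.tolist())
x0,y0=p.min(0)-12;x1,y1=p.max(0)+12;x0=max(x0,0);y0=max(y0,0)
for V in(70,80,90): print(V,rim(c,(x0,y0,x1,y1),V))
def studs(c,b):
    hsv=cv2.cvtColor(c["pixels"],cv2.COLOR_RGB2HSV)
    m=((hsv[...,1]>110)&(hsv[...,2]>140)).astype(np.uint8);k=np.zeros_like(m);k[b[1]:b[3],b[0]:b[2]]=1
    n,l,s,ct=cv2.connectedComponentsWithStats(m*k)
    return [ct[i] for i in range(1,n) if s[i,4]>15]
a=studs(c,(x0+22,y0+20 if y0 else 0,x1-22,y1-22));b=studs(c1,(236,40,284,112))
print(np.round(a,1).tolist(),(onz(c,a,.021)*1000).round(1).tolist())
for u in b: 
    e=proj(c,onz(c1,[u],.021))[0]; v=min(a,key=lambda t:np.hypot(*(t-e))); print((tri([(c1,u),(c,v)])*1000).round(1))
for r in(-.0543+.03,): print(proj(c,[[.5466,-.0543+.03,.1778]]))
```

```text
7.125 [ 0.54904603 -0.06163347  0.15509875] [1.36816198e-03 6.99321022e-01 7.14806249e-01 5.13194910e-04] 0.5112787123743232
[[222, 48], [295, 49], [224, 149], [289, 150]]
70 (((547.81396484375, 18.396114349365234), (63.20372772216797, 89.24254608154297), 1.898430585861206), (224, 49, 69, 101))
80 (((548.121337890625, 18.471900939941406), (64.56974029541016, 89.09986114501953), 1.4481847286224365), (223, 49, 71, 101))
90 (((548.0914916992188, 18.512405395507812), (65.14915466308594, 90.57465362548828), 1.6862900257110596), (223, 48, 71, 103))
[[245.0, 80.0], [269.9, 79.9], [245.6, 122.9], [269.5, 122.7]] [[535.6, 38.1, 21.0], [559.4, 38.7, 21.0], [536.5, -1.7, 21.0], [560.5, -1.0, 21.0]]
[535.5  38.2  20.5]
[559.4  38.7  21.1]
[536.6  -1.6  22.1]
[560.5  -1.1  20.2]
[[253.33611247 192.8121182 ]]
```

View pics/w4.png

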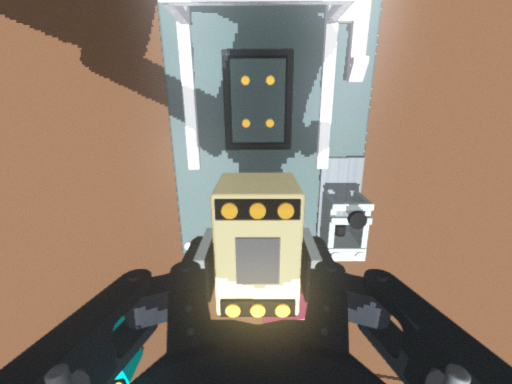

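The relay hangs clear at (257,240). The nest rim is at (224..293, 49..150), and both views agree on centre (548, 18.4), floor z ≈ 21 mm and yaw 1.5°. I'll move over the nest and lower the relay.

>>> {"method": "send_rows", "body": {"series": [[[0,0,0.3],[0,30,-10],0.7],[[0,0,0.3],[0,60,-25],0.7],[[0,0,0.3],[0,77.4,-45],0.7],[[0,0,0.3],[0,77.4,-65],0.7],[[0,0,0.3],[0,77.4,-65],0.7],[[0,0,0.3],[0,77.4,-80],0.7],[[0,0,0.3],[0,77.4,-92],0.7],[[0,0,0.3],[0,77.4,-100],0.7],[[0,0,0.3],[0,77.4,-106],0.7]]}}

```text
time_s: 8.25
eef_pos: [0.5477, 0.0169, 0.0467]
eef_rot: [-0.0, 0.697, 0.717, -0.0]
wrist_force: [-0.4, 0.1, -3.3]
opening: 0.514
grasp_force: 62.9
```

>>> {"method": "send_rows", "body": {"series": [[[0,0,0],[0,0,-2],0.7],[[0,0,0],[0,0,-4],0.7],[[0,0,0],[0,0,-6],0.7],[[0,0,0],[0,0,-7],0.7],[[0,0,0],[0,0,-7],0.7]]}}

```text
time_s: 8.88
eef_pos: [0.5479, 0.017, 0.0404]
eef_rot: [0.0, 0.697, 0.717, 0.0]
wrist_force: [-0.2, 0.2, -2.4]
opening: 0.515
grasp_force: 63.0
```

>>> {"method": "send_rows", "body": {"series": [[[0,0,0],[0,0,-1],0.7],[[0,0,0],[0,0,-1.5],0.7],[[0,0,0],[0,0,-1.5],0.7]]}}

```text
time_s: 9.25
eef_pos: [0.548, 0.017, 0.0403]
eef_rot: [0.0, 0.697, 0.717, -0.0]
wrist_force: [-6.6, 0.8, 10.4]
opening: 0.514
grasp_force: 64.6
```

>>> {"method": "send_rows", "body": {"series": [[[0,0,0],[0,0,0],0.0],[[0,0,0],[0,0,0],-0.4],[[0,0,0],[0,0,0],-0.4],[[0,0,0],[0,0,0],-0.4],[[0,0,0],[0,0,15],-0.4],[[0,0,0],[0,0,45],-0.4],[[0,0,0],[0,0,90],-0.4],[[0,0,0],[0,-40,120],-0.4],[[0,0,0],[0,-75,130],-0.4],[[0,0,0],[0,-75,130],-0.4]]}}

```text
time_s: 10.5
eef_pos: [0.549, -0.0604, 0.1713]
eef_rot: [0.002, 0.698, 0.716, 0.001]
wrist_force: [-0.0, 0.6, -0.4]
opening: 0.7
grasp_force: 0.0
```

Run:
```python
from h import *
import pickle
c=camera("wrist");save(c,"w5.png");pickle.dump(c,open("w5.pkl","wb"))
o=telemetry.get_obs();print(o["time_s"],o["eef_pos"],o["eef_rot"],o["opening"],o["wrist_force"])
for n in("wrist","side","scene"):
    if n!="wrist": d=camera(n);pickle.dump(d,open(n+"5.pkl","wb"));save(d,n+"5.png")
    for t in["relay","guard_handle"]: print(n,t,[(np.round(d["xyz"],3).tolist(),round(d["conf"],2)) for d in spotter.landmark_of(t,n)])
```

```text
10.55 [ 0.54823648 -0.05892621  0.17008269] [7.61595075e-04 6.97922768e-01 7.16172452e-01 4.99147506e-04] 0.7015861565061038 [-0.37724422  0.6820968  -0.05117442]
wrist relay [([0.597, -0.252, 0.002], 0.95), ([0.365, -0.296, 0.002], 0.87), ([0.546, 0.019, 0.017], 0.73)]
wrist guard_handle []
side relay [([0.594, -0.243, 0.002], 0.78), ([0.509, -0.406, 0.001], 0.68), ([0.547, 0.017, 0.024], 0.56), ([0.363, -0.296, -0.002], 0.53), ([0.691, -0.357, -0.003], 0.28)]
side guard_handle [([0.54, 0.188, 0.1], 0.81)]
scene relay [([0.513, -0.412, -0.002], 0.71), ([0.598, -0.242, -0.001], 0.71), ([0.548, 0.019, 0.023], 0.66), ([0.358, -0.302, -0.003], 0.61)]
scene guard_handle [([0.543, 0.188, 0.096], 0.72)]
```

View pics/w5.png

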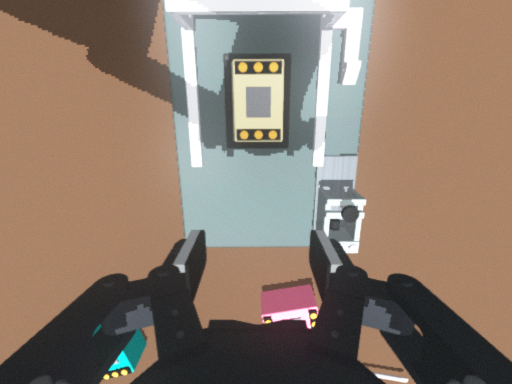

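The relay lies flat inside the rim at (258,100), and the guard's edge shows at the top of the picture. The handle's network position (0.543, 0.188) matches the tester geometry. I'll close the fingers and go round behind the handle.

>>> {"method": "send_rows", "body": {"series": [[[0,0,0],[-1,45,25],0.5],[[0,0,0],[-2,100,30],1],[[0,0,0],[-3,155,30],1],[[0,0,0],[-4,210,30],1],[[0,0,0],[-5,260,30],1],[[0,0,0],[-5,288,20],1],[[0,0,0],[-5,288,-25],1],[[0,0,0],[-5,288,-60],1],[[0,0,0],[-5,288,-77],1],[[0,0,0],[-5,288,-77],1]]}}

```text
time_s: 12.2
eef_pos: [0.542, 0.2299, 0.0907]
eef_rot: [-0.001, 0.697, 0.717, -0.001]
wrist_force: [0.2, 0.5, -0.0]
opening: -0.001
grasp_force: 0.0
```

Run:
```python
from h import *
o=telemetry.get_obs();print(o["time_s"],o["eef_pos"],o["opening"],o["wrist_force"])
c=camera("side");save(c,"side6.png")
i=cv2.imread("pics/side6.png")[120:300,170:330];cv2.imwrite("pics/side6c.png",cv2.resize(i,None,fx=3.3,fy=3.3,interpolation=cv2.INTER_CUBIC))
```

```text
12.2 [0.54204668 0.22988468 0.09073046] -0.0010381986092195554 [ 0.22801683  0.49128634 -0.02011528]
```

View pics/side6c.png

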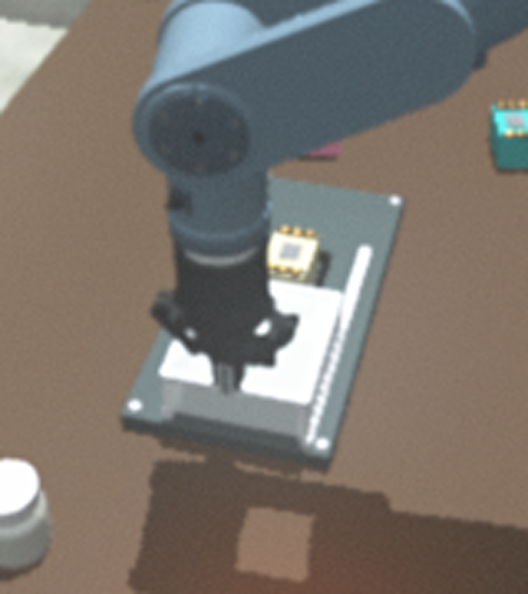

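The closed fingers stand just behind the handle, at crop (228,375). I'll make contact and push as far as guard ≈ 0.05.

>>> {"method": "send_rows", "body": {"series": [[[0,0,0],[0.3,-13,0],1],[[0,0,0],[0.5,-20,0],1],[[0,0,0],[0.7,-26,0],1],[[0,0,0],[0.9,-36,0],1],[[0,0,0],[1.1,-48,0],1],[[0,0,0],[1.4,-60,0],1],[[0,0,0],[1.7,-72,0],1],[[0,0,0],[2,-84,0],1],[[0,0,0],[2.3,-94,0],1],[[0,0,0],[2.4,-100,0],1]]}}

```text
time_s: 13.5
eef_pos: [0.5453, 0.1292, 0.0917]
eef_rot: [-0.0, 0.697, 0.717, -0.0]
wrist_force: [2.5, 4.3, 2.0]
opening: -0.002
grasp_force: 1.9
```

>>> {"method": "send_rows", "body": {"series": [[[0,0,0],[0,0,0],1],[[0,0,0],[0,0,0],1]]}}

```text
time_s: 13.75
eef_pos: [0.5447, 0.13, 0.0914]
eef_rot: [-0.0, 0.697, 0.717, -0.001]
wrist_force: [-0.2, 2.9, 0.5]
opening: 0.002
grasp_force: 1.0
```

>>> {"method": "send_rows", "body": {"series": [[[0,0,0],[0.1,-3,0],1],[[0,0,0],[0.2,-6,0],1],[[0,0,0],[0.2,-9,0],1],[[0,0,0],[0.3,-11,0],1],[[0,0,0],[0.3,-12,0],1]]}}

```text
time_s: 14.38
eef_pos: [0.5451, 0.1178, 0.0914]
eef_rot: [-0.0, 0.697, 0.717, -0.0]
wrist_force: [-0.3, 3.2, -2.0]
opening: -0.006
grasp_force: 1.8
```

>>> {"method": "send_rows", "body": {"series": [[[0,0,0],[0,-1,0],1],[[0,0,0],[0,-2,0],1],[[0,0,0],[0.1,-3,0],1],[[0,0,0],[0.1,-4,0],1]]}}

```text
time_s: 14.88
eef_pos: [0.5453, 0.114, 0.0917]
eef_rot: [-0.0, 0.697, 0.717, -0.0]
wrist_force: [-1.8, 3.1, -2.1]
opening: 0.001
grasp_force: 1.8
```

>>> {"method": "send_rows", "body": {"series": [[[0,0,0],[0,-1,0],1],[[0,0,0],[0,-2,0],1],[[0,0,0],[0.1,-3,0],1],[[0,0,0],[0.1,-4,0],1]]}}

```text
time_s: 15.38
eef_pos: [0.5456, 0.1099, 0.0918]
eef_rot: [-0.0, 0.697, 0.717, -0.0]
wrist_force: [-3.5, 2.9, -2.2]
opening: -0.001
grasp_force: 1.9
```

>>> {"method": "send_rows", "body": {"series": [[[0,0,0],[0,-1,0],1],[[0,0,0],[0,-2,0],1],[[0,0,0],[0,-3,0],1],[[0,0,0],[0,-4,0],1]]}}

```text
time_s: 15.88
eef_pos: [0.5458, 0.1059, 0.0918]
eef_rot: [0.0, 0.697, 0.717, 0.0]
wrist_force: [-2.5, 3.6, -2.3]
opening: 0.0
grasp_force: 1.9
```

>>> {"method": "send_rows", "body": {"series": [[[0,0,0],[0,-1,0],1],[[0,0,0],[0,-2,0],1],[[0,0,0],[0.1,-3,0],1],[[0,0,0],[0.1,-4,0],1]]}}

```text
time_s: 16.38
eef_pos: [0.5459, 0.1019, 0.0918]
eef_rot: [0.0, 0.697, 0.717, 0.0]
wrist_force: [-3.7, 2.7, -2.3]
opening: -0.003
grasp_force: 1.9
```

>>> {"method": "send_rows", "body": {"series": [[[0,0,0],[0,-1,0],1],[[0,0,0],[0,-2,0],1],[[0,0,0],[0,-3,0],1],[[0,0,0],[0,-4,0],1]]}}

```text
time_s: 16.88
eef_pos: [0.5459, 0.0979, 0.0918]
eef_rot: [0.0, 0.697, 0.717, 0.0]
wrist_force: [-1.8, 4.1, -3.0]
opening: 0.0
grasp_force: 1.9
```

>>> {"method": "send_rows", "body": {"series": [[[0,0,0],[0,-1,0],1],[[0,0,0],[0,-2,0],1],[[0,0,0],[0,-3,0],1],[[0,0,0],[0,-4,0],1]]}}

```text
time_s: 17.38
eef_pos: [0.5461, 0.0939, 0.0919]
eef_rot: [0.0, 0.697, 0.717, 0.0]
wrist_force: [-0.1, 3.5, -3.0]
opening: -0.002
grasp_force: 1.9
```

>>> {"method": "send_rows", "body": {"series": [[[0,0,0],[0,-1,0],1],[[0,0,0],[0,-2,0],1],[[0,0,0],[0.1,-3,0],1],[[0,0,0],[0.1,-4,0],1]]}}

```text
time_s: 17.88
eef_pos: [0.5462, 0.0899, 0.0919]
eef_rot: [0.0, 0.697, 0.717, 0.0]
wrist_force: [0.9, 4.2, -3.4]
opening: -0.0
grasp_force: 1.9
```

>>> {"method": "send_rows", "body": {"series": [[[0,0,0],[0,-1,0],1],[[0,0,0],[0,-2,0],1],[[0,0,0],[0.1,-3,0],1],[[0,0,0],[0.1,-4,0],1]]}}

```text
time_s: 18.38
eef_pos: [0.5463, 0.0859, 0.0919]
eef_rot: [0.0, 0.697, 0.717, 0.0]
wrist_force: [1.9, 3.9, -2.7]
opening: 0.002
grasp_force: 1.9
```

>>> {"method": "send_rows", "body": {"series": [[[0,0,0],[0,-1,0],1],[[0,0,0],[0,-2,0],1],[[0,0,0],[0.1,-3,0],1],[[0,0,0],[0.1,-4,0],1]]}}

```text
time_s: 18.88
eef_pos: [0.5463, 0.083, 0.0919]
eef_rot: [-0.0, 0.697, 0.717, 0.001]
wrist_force: [2.4, 8.1, -2.4]
opening: 0.004
grasp_force: 4.2
```

>>> {"method": "send_rows", "body": {"series": [[[0,0,0],[0,-1,0],1],[[0,0,0],[0,-2,0],1],[[0,0,0],[0,-3,0],1]]}}

```text
time_s: 19.25
eef_pos: [0.5465, 0.0801, 0.0919]
eef_rot: [-0.0, 0.697, 0.717, 0.001]
wrist_force: [2.6, 9.1, -3.6]
opening: 0.001
grasp_force: 4.6
```

>>> {"method": "send_rows", "body": {"series": [[[0,0,0],[0,-1,0],1],[[0,0,0],[0,-2,0],1],[[0,0,0],[0,-2,0],1]]}}

```text
time_s: 19.62
eef_pos: [0.5465, 0.078, 0.0919]
eef_rot: [-0.0, 0.697, 0.717, 0.001]
wrist_force: [3.1, 8.4, -2.5]
opening: -0.002
grasp_force: 4.2
```

>>> {"method": "send_rows", "body": {"series": [[[0,0,0],[0,-1,0],1],[[0,0,0],[0,-2,0],1],[[0,0,0],[0,-2,0],1]]}}

```text
time_s: 20.0
eef_pos: [0.5465, 0.0762, 0.0919]
eef_rot: [-0.0, 0.697, 0.717, 0.001]
wrist_force: [3.3, 8.2, -3.2]
opening: 0.004
grasp_force: 4.5
```

>>> {"method": "send_rows", "body": {"series": [[[0,0,0],[0,-1,0],1],[[0,0,0],[0,-2,0],1]]}}

```text
time_s: 20.25
eef_pos: [0.5466, 0.0744, 0.0919]
eef_rot: [-0.0, 0.697, 0.717, 0.001]
wrist_force: [4.4, 9.3, -3.3]
opening: -0.001
grasp_force: 4.6
```

>>> {"method": "send_rows", "body": {"series": [[[0,0,0],[0,-1,0],1],[[0,0,0],[0,-2,0],1]]}}

```text
time_s: 20.5
eef_pos: [0.5466, 0.0715, 0.0919]
eef_rot: [0.0, 0.697, 0.717, 0.001]
wrist_force: [3.0, 4.9, -3.0]
opening: -0.003
grasp_force: 2.6
```

The force dropped from 9.3 to 4.9 N, which is probably the click. I'll back off slowly to see whether the guard stays.

>>> {"method": "send_rows", "body": {"series": [[[0,0,0],[0,0,0],1]]}}

```text
time_s: 20.62
eef_pos: [0.5466, 0.0711, 0.092]
eef_rot: [0.0, 0.697, 0.717, 0.0]
wrist_force: [2.9, 4.5, -3.3]
opening: -0.004
grasp_force: 2.3
```

>>> {"method": "send_rows", "body": {"series": [[[0,0,0],[0,1.5,0],1],[[0,0,0],[0,3,0],1],[[0,0,0],[0,4,0],1],[[0,0,0],[0,4,0],1]]}}

```text
time_s: 21.12
eef_pos: [0.5462, 0.0758, 0.0921]
eef_rot: [-0.0, 0.697, 0.717, 0.001]
wrist_force: [0.6, 6.3, 0.4]
opening: -0.001
grasp_force: 3.2
```

The guard followed the finger back under load, so it isn't latched. I'll go on feeling forward.

>>> {"method": "send_rows", "body": {"series": [[[0,0,0],[0,-1,0],1],[[0,0,0],[0,-2,0],1],[[0,0,0],[0,-3,0],1],[[0,0,0],[0,-4,0],1],[[0,0,0],[0,-4,0],1]]}}

```text
time_s: 21.75
eef_pos: [0.5464, 0.0715, 0.0921]
eef_rot: [0.0, 0.697, 0.717, 0.0]
wrist_force: [1.8, 4.8, -0.2]
opening: -0.003
grasp_force: 2.5
```

>>> {"method": "send_rows", "body": {"series": [[[0,0,0],[0,-1,0],1],[[0,0,0],[0,-1,0],1]]}}

```text
time_s: 22.0
eef_pos: [0.5464, 0.0703, 0.092]
eef_rot: [0.0, 0.697, 0.717, 0.0]
wrist_force: [1.5, 3.8, 1.3]
opening: -0.001
grasp_force: 2.3
```

>>> {"method": "send_rows", "body": {"series": [[[0,0,0],[0,-1,0],1],[[0,0,0],[0,-1,0],1]]}}

```text
time_s: 22.25
eef_pos: [0.5464, 0.0691, 0.092]
eef_rot: [0.0, 0.697, 0.717, 0.0]
wrist_force: [2.2, 4.7, 1.2]
opening: -0.0
grasp_force: 2.1
```

>>> {"method": "send_rows", "body": {"series": [[[0,0,0],[0,-1,0],1],[[0,0,0],[0,-2,0],1]]}}

```text
time_s: 22.5
eef_pos: [0.5464, 0.0669, 0.092]
eef_rot: [0.0, 0.697, 0.717, 0.0]
wrist_force: [2.4, 2.7, 1.2]
opening: 0.001
grasp_force: 1.6
```

>>> {"method": "send_rows", "body": {"series": [[[0,0,0],[0,-1,0],1],[[0,0,0],[0,-2,0],1]]}}

```text
time_s: 22.75
eef_pos: [0.5456, 0.0643, 0.0915]
eef_rot: [-0.0, 0.697, 0.717, -0.001]
wrist_force: [-0.1, -0.1, -0.5]
opening: -0.001
grasp_force: 0.0
```

>>> {"method": "send_rows", "body": {"series": [[[0,0,0],[0,-1,0],1],[[0,0,0],[0,-2,0],1]]}}

```text
time_s: 23.0
eef_pos: [0.5458, 0.0631, 0.0916]
eef_rot: [-0.0, 0.697, 0.717, -0.0]
wrist_force: [-0.1, 3.8, -0.4]
opening: -0.001
grasp_force: 1.8
```

The force went to zero, so the guard jumped ahead. I'll back off a little to test it.

>>> {"method": "send_rows", "body": {"series": [[[0,0,0],[0,1.5,0],1],[[0,0,0],[0,3,0],1],[[0,0,0],[0,3,0],1]]}}

```text
time_s: 23.38
eef_pos: [0.5462, 0.0661, 0.0918]
eef_rot: [0.0, 0.697, 0.717, -0.0]
wrist_force: [-0.3, 0.9, -0.7]
opening: 0.002
grasp_force: 0.0
```

>>> {"method": "send_rows", "body": {"series": [[[0,0,0],[0,2,0],1],[[0,0,0],[0,5,0],1],[[0,0,0],[0,5,0],1]]}}

```text
time_s: 23.75
eef_pos: [0.5461, 0.0713, 0.0918]
eef_rot: [-0.0, 0.697, 0.717, 0.0]
wrist_force: [-0.5, 0.1, -0.8]
opening: 0.002
grasp_force: 0.0
```

There is no contact after backing off 8 mm, so the guard is held. I'll retreat and check with a camera.

>>> {"method": "send_rows", "body": {"series": [[[0,0,0],[0,15,0],1],[[0,0,0],[0,25,15],1],[[0,0,0],[0,25,60],1],[[0,0,0],[0,60,120],1],[[0,0,0],[-40,100,150],1],[[0,0,0],[-80,140,150],1],[[0,0,0],[-80,140,150],1],[[0,0,0],[-80,140,150],1]]}}

```text
time_s: 24.75
eef_pos: [0.4662, 0.2115, 0.2427]
eef_rot: [0.001, 0.697, 0.717, 0.001]
wrist_force: [-0.2, 0.0, -0.4]
opening: -0.0
grasp_force: 0.0
```

Run:
```python
from h import *
o=telemetry.get_obs();print(o["time_s"],o["eef_pos"],o["wrist_force"])
for n in("side","scene"):
    c=camera(n);save(c,n+"7.png")
    for t in["relay","guard_handle","meter","jar","screwdriver"]: print(n,t,[(np.round(d["xyz"],3).tolist(),round(d["conf"],2)) for d in spotter.landmark_of(t,n)])
i=cv2.imread("pics/scene7.png")[160:290,170:370];cv2.imwrite("pics/s7c.png",cv2.resize(i,None,fx=3.5,fy=3.5))
```

```text
24.75 [0.46623645 0.21154245 0.24270526] [-0.21600333  0.0083171  -0.44958412]
side relay [([0.362, -0.297, -0.004], 0.67), ([0.511, -0.408, -0.001], 0.63)]
side guard_handle [([0.546, 0.046, 0.099], 0.74)]
side meter [([0.444, 0.416, 0.0], 0.81), ([0.639, -0.07, 0.016], 0.4)]
side jar [([0.688, 0.368, -0.001], 0.59)]
side screwdriver [([0.691, -0.356, -0.004], 0.56)]
scene relay [([0.514, -0.411, -0.001], 0.88), ([0.598, -0.247, -0.001], 0.83), ([0.356, -0.303, -0.0], 0.61)]
scene guard_handle []
scene meter [([0.444, 0.421, -0.005], 0.61)]
scene jar [([0.69, 0.367, -0.001], 0.69)]
scene screwdriver [([0.686, -0.352, 0.0], 0.73), ([0.547, 0.05, 0.094], 0.21)]
```

View pics/s7c.png

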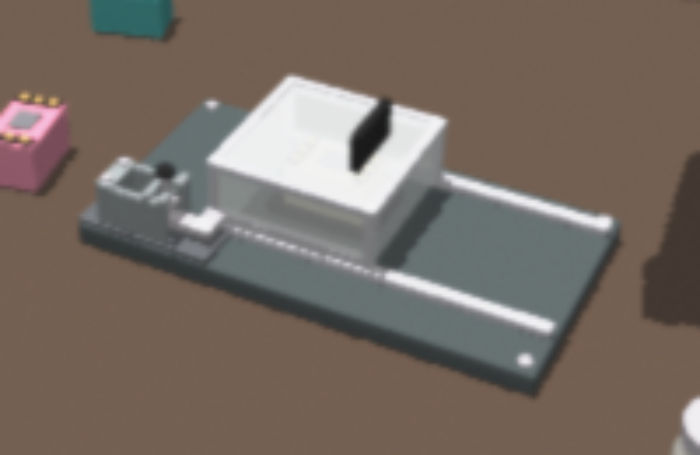

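The guard stays shut over the relay, with its handle at crop (370,135) and its tongue in the catch at (200,222). The handle has moved from y = 0.188 to 0.047, so the guard is at about -0.011. The bystanders haven't moved, so I'm handing in.

```bash
python3 -c "
from h import *
print(ctrl.hand_in())"
```

```text
the job is handed in; nothing more can be done
None
```

The relay lies flat in the nest and the guard is latched shut over it, staying put after I backed the arm away; the meter, screwdriver and jar are where they were, and I handed the job in at about 25 s of the 58 s allowed, with no verdict returned.

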